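# Lift the curry puff off the griddle with the tongs

## Task

Pick up the kitchen tongs by their handles, close them on the half-moon curry puff that is warming on the griddle, lift it off and hold it still over the middle of the plate, at least 5 cm above it, ready to be served. Finish while still holding it there in the tongs: do not put it down or let go. Do not touch the food with the gripper's fingers, and leave the vadai, the bun, the canister, the tumbler and the scraper where they are.

Things in the scene. Friction and masses are not known exactly. Their poses are not given: they have to be found in the camera images.
- tongs_grip (a point): sprung steel kitchen tongs, 250 mm long, 24 mm high, 110 g, lying on their side on the counter, arms side by side, so they open and shut level. This point: midway between the black grip sections (50 mm long) of the two arms, 12 mm above the underside, near the balance point. x to the jaws, y to the left arm, z up. Standing open they are 62 mm wide over the grips; the butt ends 116 mm behind
- tongs_jaws (a point): midway between the two jaws of the tongs, 120 mm ahead of tongs_grip, same height and axes. Each jaw is a plate 28 mm long, 24 mm high; the tips end 15 mm farther ahead. Standing open, the jaws are 94 mm wide outside with 78 mm free between; each 1 mm squeezed off the width at the grips takes 2.26 mm off that gap
- tongs_left (a joint): how far each arm of the tongs has been squeezed, rad (hinge 95 mm behind tongs_grip): 0 standing open, 0.083 with the jaws on the puff (the grips are then 46 mm wide and parallel), 0.175 fully shut, empty. A spring opens them: squeezing takes 4 N at the grips at first, 10 N when shut on the puff
- puff_center (a point): curry puff: a half-moon pastry, golden brown, 70 mm long, 42 mm wide, 28 mm high, 60 g, flat on the griddle. This point: half-way up, mid-length, mid-width; x runs along its length (parallel to the straight folded edge), y from the straight edge (-21 mm) to the top of the crimped curve (+21 mm). The tongs take it across this 42 mm width
- vadai_center (a point): vadai: a ring-shaped fritter of the same colour, 64 mm across, 24 mm high, on the griddle; its centre, half-way up. To be left alone
- bun_center (a point): round domed bun of the same colour, 62 mm across, 37 mm high, on the griddle; its middle, 18 mm above its underside. To be left alone. The three pastries lie in a row across the griddle, in any order, about 120 mm apart
- griddle_top (a point): centre of the flat cooking surface of the fixed aluminium griddle, 57 mm above the counter; the surface measures 300 mm (x, away from the robot) by 380 mm (y). No rim at the front (-x); a 23 mm upstand along the back and low 11 mm rims along the rear part of the sides
- plate_in (a point): white round serving plate, fixed, 180 mm across, rim 22 mm high: the centre of its inner floor, 6 mm above the counter
- canister_spot (a point): lidded steel canister, loose, 110 mm across, 151 mm high with its knob, beyond the plate: a point on its axis 65 mm above the counter. To be left alone
- tumbler_spot (a point): steel tumbler, loose, 72 mm across, 85 mm high, to the right of the griddle: a point on its axis 42 mm above the counter. To be left alone
- scraper_spot (a point): red plastic scraper, loose, 195 mm long, lying flat at the far right: its middle, on top. To be left alone
There are look-alikes about, which are no part of the job. Of the things shaped like the part that bears plate_in, the white one is meant.

How it is judged:
By the outcome, as a careful person would: the job done as asked, in the order asked, and still so for the second after the job is handed in, while the arm keeps its last pose, push and grip.
It also fails if it takes over 40 s, if anything falls off the work surface, if the arm or the gripper's body presses on something with over 40 N, if the wrist force passes 120 N, or if a joint passes its speed limit or range.

## Robot

A 6-joint arm with a two-finger parallel gripper is mounted at the origin on the work surface. World frame = base frame: x ahead of the robot, y to its left, z up, the work surface at z = 0. Lengths are in m, angles in rad, forces in N, time in s.
With the tool pointing down it reaches from about 0.3 to 0.875 m from the base axis. Payload 4.2 kg.
Tool frame: the origin (TCP) lies midway between the tips of the shut fingers; the grasp point (between the pads) lies pinch_z behind it (pinch_z is the distance from the TCP to the grasp point, in m); z points along the fingers, y is the line along which they close (so a half turn about z gives the same grasp; the last joint's range is limited). The gripper opens to 85 mm and grips with 20 to 120 N. Pads are 22 mm wide; open, the fingers measure 114 mm over their backs; the gripper's body (76 mm by 85 mm) begins 54 mm behind the grasp point. The pads swing forward as they close: fully open they stand 13 mm farther back than shut.
Start: joints at [-1.309, 0.32, 1.565, -0, 1.257, -0.02], TCP at [0.16, -0.552, 0.204] pointing down, gripper open.
Joint ranges: [-3.11, 3.11], [-0.84, 2.01], [0.21, 2.61], [-1.34, 4.49], [0.05, 2.63], [-2.56, 2.56]. Speed limits (rad/s): [2.57, 2.57, 3.14, 3.14, 3.14, 3.14].

## Interface

Orientations are given as a rotation vector (axis times angle).
In Python, from rig import get_state, camera, close_job, pinch_z gives the robot as it stands.
- The arm moves only by the tool apply_moves, never from a script. Its arguments are lists of equal length, an entry for each row: "dp": the shift along the tool's x, y, z in mm, a list of three; "turn": the turn, a rotation vector about the tool's x, y, z in rad, a list of three. A call has 1 to 20 rows; each row shifts and turns the commanded pose from where the row before left it, along the tool's axes as they then stand; what a row does not reach is not made up. A row lasts 1/12 s, in which the tool goes at most 41.7 mm and 7.16 degrees, less where a joint would pass 70% of its speed; a pose out of reach is approached as far as the arm can. A call is refused whole if a number of a shift passes 41.7 or a number of a turn 0.125, either way. A call with a gripper value outside its range is refused whole. "hand" is the opening, from 0 (shut) to 1 (fully open), set as the call begins (left out, the last holds). The fingers move at their own pace and stop on an object; "squeeze" is the grip in N (left out, the last holds). Time passes only in rows, so rows that do not move let the fingers close. It gives the time, the measured TCP pose, the force, the opening and the grip force at its end, in the units of the state.
- get_state(): the state, without advancing time (a new reading comes with each control period).
- camera(name): name is "scene" or "top" or "wrist"; returns a dict with "pixels" (400x640x3 uint8, red, green, blue), "K" (3x3 intrinsics, pixels), "D" ([k1, k2, p1, p2, k3] as OpenCV has them; the pictures are not rectified), "R" (3x3) and "t" (3): a world point X has camera coordinates R X + t. Camera axes: x right, y down, z forward; pixel columns grow to the right and rows downward; lengths in m; the calibration is good to about 2 mm. A picture is of the moment at which its call begins. There is no depth.
- close_job(): hands the job in; it is judged then, once.
The state is a dict: "time": time; "joint_pos": joint angles; "qd": joint speeds; "effort": joint torques, N m; "ee_pos": TCP position; "ee_rot": TCP orientation; "contact_force": force on the tool from outside, world axes, zero at the start; "ft_torque": the same for the moment, N m; "finger_gap": finger opening in m; "finger_force": force on a finger pad.
Only numpy, scipy, OpenCV 4.12 (cv2) and the standard library are available. Lean on these libraries where they do the work, as an engineer would, in place of code of your own. Each camera call takes 0.05 s, during which the arm holds its last target. There are 200 camera calls.

## Working session

There is one attempt and no reset: what is moved stays moved. The work goes in short steps, Python scripts to look and compute and a tool call to move; the robot and the scene stay as the last step left them, time stands still between calls to the robot, and variables do not carry over. Pictures are saved under pics/ and viewed, at most 11 in all, crops included, and the job is handed in when it is done.

Besides the shell and the picture viewer there is one more tool, called after "Request:" as name(argument=value, ...) on one line, values as JSON. apply_moves: Moves the arm, as the interface text tells. Its arguments: {"type":"object","properties":{"dp":{"type":"array"},"turn":{"type":"array"},"hand":{"type":"number"},"squeeze":{"type":"number"}},"required":["dp","turn"]}

```bash
ls; mkdir -p pics
cat > h.py <<'E'
import numpy as np, cv2
from rig import get_state, camera, close_job, pinch_z
def ray(c,uv):
    p=cv2.undistortPoints(np.array([[uv]],float),np.array(c["K"]),np.array(c["D"]))[0,0]
    R=np.array(c["R"]);t=np.array(c["t"])
    return -R.T@t, R.T@np.array([p[0],p[1],1])
def onz(c,uv,z):
    o,d=ray(c,uv); return o+d*(z-o[2])/d[2]
def proj(c,X):
    R=np.array(c["R"]);r,_=cv2.Rodrigues(R)
    return cv2.projectPoints(np.array(X,float).reshape(-1,1,3),r,np.array(c["t"],float),np.array(c["K"]),np.array(c["D"]))[0][:,0]
def save(c,n): cv2.imwrite(n,np.array(c["pixels"])[:,:,::-1])
E
python3 - <<'E'
from h import *
import pickle
print(pinch_z,get_state())
for n in("top","scene"):
    c=camera(n);save(c,f"pics/{n}0.png");pickle.dump(c,open(n+".pkl","wb"));print(n,-np.array(c["R"]).T@c["t"],c["K"][0][0])
E
```

```text
pics
0.0187 {'time': 0.0, 'joint_pos': array([-1.30901753e+00,  3.20298579e-01,  1.56569027e+00,  5.64636230e-06,
        1.25738833e+00, -2.00194193e-02]), 'qd': array([-1.37194605e-03,  6.03286714e-05, -9.91096720e-04, -6.97240453e-04,
       -3.66102678e-04, -1.44981919e-03]), 'effort': array([ 1.13901475e-03, -4.15526819e+01, -2.34163177e+01,  5.92957875e-06,
        8.13116116e-03, -1.81709333e-05]), 'ee_pos': array([ 0.15975289, -0.55181184,  0.2028741 ]), 'ee_rot': array([-3.10870566e+00, -4.40932854e-01,  3.29458127e-04]), 'contact_force': array([-0.46386482, -0.80252284,  1.34432377]), 'ft_torque': array([ 0.01094572, -0.03008885, -0.01663744]), 'finger_force': 0.0, 'finger_gap': 0.08511559713532689}
top [ 0.40444687 -0.04082703  1.72737701] 460.20415209640583
scene [ 1.16592637 -0.44490152  1.30783198] 497.26687061124983
```

View pics/top0.png

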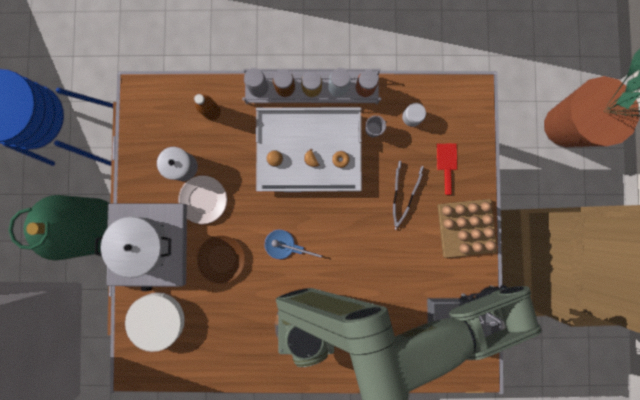

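View pics/scene0.png

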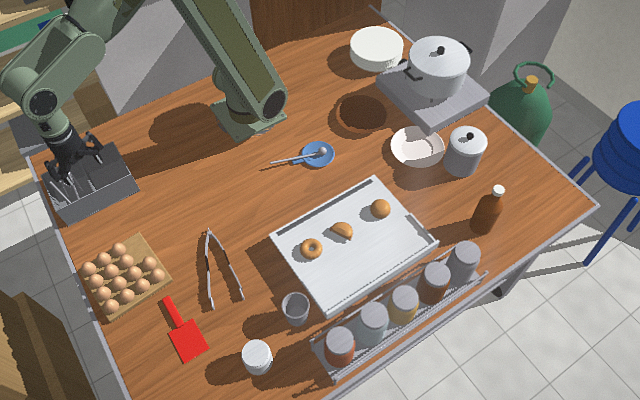

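The top view shows the tongs at about (407,195), with the butt at (397,228) and the jaws at (400,163) and (421,168). The puff is the middle pastry at (311,158), with the vadai at (341,158) and the bun at (274,158). The white plate is at (203,200) with the canister beyond it.

Run:
```python
from h import *
import pickle
c=pickle.load(open("top.pkl","rb"));s=pickle.load(open("scene.pkl","rb"))
I=np.array(c["pixels"]);S=np.array(s["pixels"])
a=cv2.resize(I[145:240,380:440],None,fx=6,fy=6,interpolation=cv2.INTER_CUBIC)
b=cv2.resize(I[140:175,260:360],None,fx=4,fy=4,interpolation=cv2.INTER_CUBIC)
d=cv2.resize(S[190:265,290:400],None,fx=4,fy=4,interpolation=cv2.INTER_CUBIC)
m=np.zeros((600,800,3),np.uint8);m[:570,:360]=a;m[:140,360:760]=b;m[150:450,360:800]=d
cv2.imwrite("pics/crop.png",m[:,:,::-1])
for n,C,z,(u0,u1,v0,v1) in(("top",c,.07,(260,355,140,180)),("scene",s,.07,(290,400,190,265))):
    P=np.array(C["pixels"]);h=cv2.cvtColor(P,cv2.COLOR_RGB2HSV)
    k=((h[...,1]>90)&(h[...,0]<25)).astype(np.uint8);M=np.zeros_like(k);M[v0:v1,u0:u1]=k[v0:v1,u0:u1]
    for q in cv2.findContours(M,0,2)[0]:
        if cv2.contourArea(q)>40:
            w=cv2.moments(q);u=(w['m10']/w['m00'],w['m01']/w['m00']);print(n,cv2.contourArea(q),u,onz(C,u,z))
# plate
h=cv2.cvtColor(I,cv2.COLOR_RGB2HSV);k=((h[...,1]<60)&(h[...,2]>150)).astype(np.uint8)
M=np.zeros_like(k);M[174:230,172:232]=k[174:230,172:232]
q=max(cv2.findContours(M,0,2)[0],key=cv2.contourArea);(u,r)=cv2.minEnclosingCircle(q)
print("plate",u,r,onz(c,u,.022), cv2.fitEllipse(q))
for p in((397,228),(400,163),(421,168),(257,190),(361,190),(361,110)):print(p,onz(c,p,.02 if p[0]>390 else .057))
```

```text
top 181.0 (340.39963167587473, 158.87384898710863) [ 0.60857357 -0.12606583  0.07      ]
top 160.5 (274.14849428868115, 158.08930425752854) [0.61150927 0.11393198 0.07      ]
top 125.0 (310.484, 158.65866666666665) [ 0.60937133 -0.01773768  0.07      ]
scene 320.5 (310.6609464378575, 248.38429537181483) [ 0.60708022 -0.1249544   0.07      ]
scene 213.5 (342.4434035909445, 229.3192818110851) [ 0.60614974 -0.01625214  0.07      ]
scene 264.5 (379.97983616887205, 208.22810333963452) [0.60902111 0.11583983 0.07      ]
scene 48.5 (395.83505154639175, 193.41237113402062) [0.59366991 0.1868749  0.07      ]
scene 817.5 (307.82528032619774, 200.19286442405706) [ 0.46747705 -0.04497519  0.07      ]
plate (203.84091186523438, 200.78408813476562) 22.54558753967285 [0.45822422 0.37922747 0.022     ] ((205.28575134277344, 202.61302185058594), (33.19293975830078, 42.445011138916016), 115.78022766113281)
(397, 228) [ 0.35754105 -0.33749482  0.02      ]
(400, 163) [ 0.59932515 -0.35104252  0.02      ]
(421, 168) [ 0.58062796 -0.42936665  0.02      ]
(257, 190) [0.49642827 0.17697371 0.057     ]
(361, 190) [ 0.49640428 -0.20129264  0.057     ]
(361, 110) [ 0.7908702  -0.20307117  0.057     ]
```

View pics/crop.png

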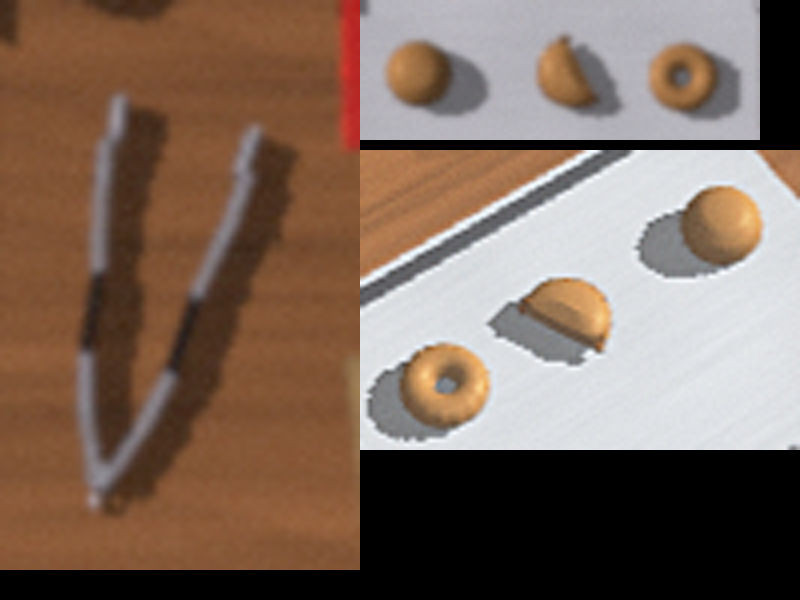

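The crop shows the grips at top-view pixels (395.3,197) and (410.8,200.8), the butt at (396,228.3) and the tips at (400,161) and (422.7,166). That puts the grip point at about (0.468,-0.361) with a heading of about -14°, and the lengths agree with those given. The puff's straight edge runs (311,150) to (319,166) and faces -y, so the puff's x axis has a yaw of about +25°.

Next I hover over the grips and take a wrist picture.

Request:
apply_moves(dp=[[25,-7,0],[25,-7,0],[25,-7,0],[25,-7,0],[25,-7,0],[25,-7,0],[25,-7,0],[25,-7,0],[25,-7,0],[25,-7,0],[25,-7,0],[25,-7,0],[25,-7,0],[25,-7,0],[0,0,0]], turn=[[0,0,0],[0,0,0],[0,0,0],[0,0,0],[0,0,0],[0,0,0],[0,0,0],[0,0,0],[0,0,0],[0,0,0],[0,0,0],[0,0,0],[0,0,0],[0,0,0],[0,0,0]], hand=1)

```text
time: 1.35
ee_pos: [0.4722, -0.3583, 0.203]
ee_rot: [-3.108, -0.447, -0.003]
contact_force: [-0.2, -0.8, 0.7]
finger_gap: 0.0855
finger_force: 0.0
```

Request:
apply_moves(dp=[[0,0,0],[0,0,0],[0,0,0],[0,0,0],[0,0,0],[0,0,0]], turn=[[0,0,0.105],[0,0,0.105],[0,0,0.105],[0,0,0.105],[0,0,0.105],[0,0,0]])

```text
time: 1.85
ee_pos: [0.4681, -0.361, 0.2033]
ee_rot: [-3.118, 0.384, 0.002]
contact_force: [-0.3, -0.4, 0.4]
finger_gap: 0.085
finger_force: 0.0
```

```bash
cat >> h.py <<'E'
from scipy.spatial.transform import Rotation as Ro
def pose():
    s=get_state();R=Ro.from_rotvec(s["ee_rot"]).as_matrix();return np.array(s["ee_pos"]),R,np.degrees(np.arctan2(R[1,0],R[0,0]))
E
python3 - <<'E'
from h import *
import pickle
c=camera("wrist");pickle.dump(c,open("w.pkl","wb"));save(c,"pics/w1.png")
p,R,y=pose();print(p,y,R.round(3),get_state()["joint_pos"])
g=np.array([.468,-.361,.024]);print(proj(c,g))
E
```

```text
[ 0.46821172 -0.36103374  0.20336152] -13.834720913793761 [[ 0.971 -0.239 -0.001]
 [-0.239 -0.971  0.   ]
 [-0.001 -0.    -1.   ]] [-6.76147412e-01  3.45960217e-01  1.52603411e+00 -2.99696291e-04
  1.27046119e+00  1.13619918e+00]
[[317.43104936 178.16145175]]
```

View pics/w1.png

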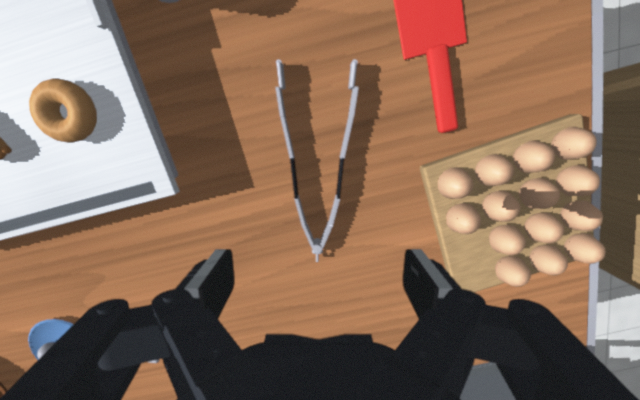

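The wrist view shows the grips at (294,178) and (340,178). Their midpoint (317.5,178) matches the predicted pixel, and the heading matches too. Descending.

Request:
apply_moves(dp=[[0,0,19],[0,0,19],[0,0,19],[0,0,19],[0,0,19],[0,0,19],[0,0,19],[0,0,19],[0,0,19],[0,0,15],[0,0,8],[0,0,5],[0,0,2],[0,0,0],[0,0,0]], turn=[[0,0,0],[0,0,0],[0,0,0],[0,0,0],[0,0,0],[0,0,0],[0,0,0],[0,0,0],[0,0,0],[0,0,0],[0,0,0],[0,0,0],[0,0,0],[0,0,0],[0,0,0]])

```text
time: 3.15
ee_pos: [0.4693, -0.3613, 0.0035]
ee_rot: [3.118, -0.38, 0.002]
contact_force: [-0.6, -0.2, 0.6]
finger_gap: 0.0854
finger_force: 0.0
```

Request:
apply_moves(dp=[[0,0,0],[0,0,0],[0,0,0],[0,0,0],[0,0,0],[0,0,0]], turn=[[0,0,0],[0,0,0],[0,0,0],[0,0,0],[0,0,0],[0,0,0]], hand=0.65, squeeze=30)

```text
time: 3.65
ee_pos: [0.4689, -0.3609, 0.0028]
ee_rot: [3.118, -0.381, 0.0]
contact_force: [0.2, 1.1, 0.0]
finger_gap: 0.0557
finger_force: 0.0
```

Request:
apply_moves(dp=[[0,0,0],[0,0,0],[0,0,1],[0,0,2],[0,0,0]], turn=[[0,0,0],[0,0,0],[0,0,0],[0,0,0],[0,0,0]], hand=0.85)

```text
time: 4.07
ee_pos: [0.4686, -0.3607, -0.0007]
ee_rot: [-3.118, 0.381, 0.001]
contact_force: [-0.0, 0.3, 0.3]
finger_gap: 0.0727
finger_force: 0.0
```

Request:
apply_moves(dp=[[0,0,0],[0,0,0],[0,0,0],[0,0,0],[0,0,0],[0,0,0]], turn=[[0,0,0],[0,0,0],[0,0,0],[0,0,0],[0,0,0],[0,0,0]], hand=0.63)

```text
time: 4.57
ee_pos: [0.4689, -0.3609, -0.0002]
ee_rot: [3.118, -0.381, 0.0]
contact_force: [0.6, -0.1, 0.0]
finger_gap: 0.0537
finger_force: 0.0
```

Request:
apply_moves(dp=[[0,0,-5],[0,0,-8],[0,0,-12],[0,0,-15],[0,0,-15],[0,0,-15],[0,0,0],[0,0,0]], turn=[[0,0,0],[0,0,0],[0,0,0],[0,0,0],[0,0,0],[0,0,0],[0,0,0],[0,0,0]])

```text
time: 5.23
ee_pos: [0.4694, -0.3613, 0.071]
ee_rot: [3.117, -0.381, 0.004]
contact_force: [0.3, -0.1, -0.3]
finger_gap: 0.0538
finger_force: 0.0
```

Run:
```python
from h import *
import pickle
c=camera("wrist");pickle.dump(c,open("w.pkl","wb"));save(c,"pics/w2.png")
s=get_state();print(pose(),s["finger_force"],s["finger_gap"],s["contact_force"])
```

```text
(array([ 0.46875143, -0.36078662,  0.06986491]), array([[ 9.70564385e-01, -2.40841613e-01,  3.04215817e-04],
       [-2.40841535e-01, -9.70564413e-01, -2.73531938e-04],
       [ 3.61138919e-04,  1.92212553e-04, -9.99999916e-01]]), np.float64(-13.93621464907084)) 0.0 0.053674841396100154 [-0.12085187  0.08624182 -0.58294584]
```

View pics/w2.png

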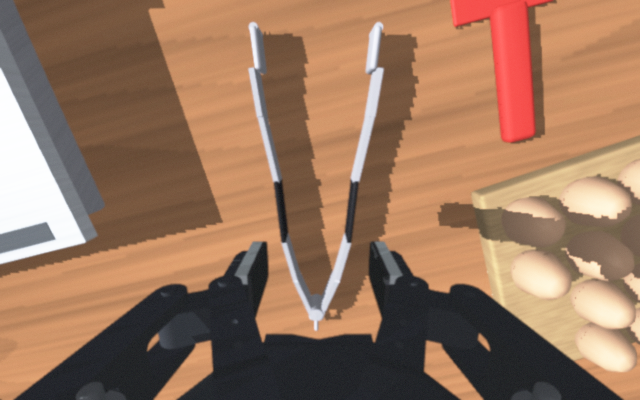

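Run:
```python
from h import *
import pickle
c=pickle.load(open("w.pkl","rb"))
for uv in((279,212),(352,212),(254,47),(376,47),(316,318)):print(uv,onz(c,uv,.024),onz(c,uv,.012))
p,R,y=pose()
# TCP and points +-27mm along tool y, at various depth behind tip
for d in(0,.006,.0187,.03):print(d,proj(c,[p+R@[0,.027,-d],p+R@[0,-.027,-d],p-R@[0,0,d]]).round(0).tolist())
print(-np.array(c["R"]).T@c["t"])
```

```text
(279, 212) [ 0.47572743 -0.33177558  0.024     ] [ 0.47240125 -0.32919961  0.012     ]
(352, 212) [ 0.46173342 -0.38808618  0.024     ] [ 0.45763401 -0.38862164  0.012     ]
(254, 47) [ 0.59413233 -0.34784418  0.024     ] [ 0.59734857 -0.34615608  0.012     ]
(376, 47) [ 0.57398202 -0.4291095   0.024     ] [ 0.57608486 -0.43191169  0.012     ]
(316, 318) [ 0.37227526 -0.3362008   0.024     ] [ 0.36323286 -0.33386935  0.012     ]
0 [[358.0, 234.0], [274.0, 234.0], [316.0, 234.0]]
0.006 [[360.0, 237.0], [273.0, 237.0], [316.0, 237.0]]
0.0187 [[363.0, 246.0], [269.0, 246.0], [316.0, 246.0]]
0.03 [[366.0, 254.0], [266.0, 255.0], [316.0, 255.0]]
[ 0.53592475 -0.37839544  0.24117624]
```

Run:
```python
from h import *
import pickle
from scipy.optimize import fsolve
c=pickle.load(open("w.pkl","rb"));p,R,y=pose()
for x in(.011,0):
  for L,Rr in(((266,243),(370,243)),):
    f=lambda q:[np.ptp(proj(c,[p+R@[x,q[0],-q[1]],p+R@[x,-q[0],-q[1]]])[:,0])-(Rr[0]-L[0]), proj(c,[p+R@[x,q[0],-q[1]]])[0,1]-L[1]]
    print(x,fsolve(f,[.03,.01]))
```

```text
0.011 [0.02588613 0.03962534]
0 [0.03075364 0.01486877]
```

Run:
```python
from h import *
import pickle
c=pickle.load(open("w.pkl","rb"));I=np.array(c["pixels"])[220:320,180:450]
cv2.imwrite("pics/w2c.png",cv2.resize(np.clip(I.astype(float)*1.8,0,255).astype(np.uint8),None,fx=2.9,fy=2.9,interpolation=cv2.INTER_CUBIC)[:,:,::-1])
```

```text
(no output)
```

View pics/w2c.png

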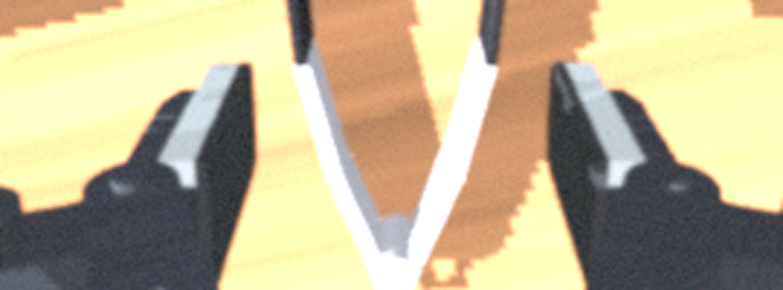

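Run:
```python
from h import *
import pickle
from scipy.optimize import fsolve
c=pickle.load(open("w.pkl","rb"));p,R,y=pose()
for w,v in((106.2,242.4),(101.7,273.4)):
    f=lambda q:[np.ptp(proj(c,[p+R@[q[0],.0268,-q[1]],p+R@[q[0],-.0268,-q[1]]])[:,0])-w, proj(c,[p+R@[q[0],.0268,-q[1]]])[0,1]-v]
    print(w,fsolve(f,[.0,.01]))
print(R.T@(-np.array(c["R"]).T@c["t"]-p), (R.T@np.array(c["R"])[2]).round(3))
```

```text
106.2 [0.01048118 0.0377205 ]
101.7 [-0.0078091  0.036415 ]
[ 0.06949883  0.0009453  -0.17128607] [-0.274  0.001  0.962]
```

Run:
```python
from h import *
c=camera("scene");p,R,y=pose();I=np.array(c["pixels"]).copy()
q=proj(c,[p]);u,v=q[0].round().astype(int);print(u,v)
k=6;u0,v0=u-55,v-55;B=cv2.resize(np.clip(I[v0:v0+95,u0:u0+110]*1.5,0,255).astype(np.uint8),None,fx=k,fy=k,interpolation=cv2.INTER_CUBIC)
for d,col in((0,(255,0,0)),(.01,(0,255,0)),(.0375,(0,255,255))):
  for s in(-.0268,.0268):
    a=((proj(c,[p+R@[0.011,s,-d]])[0]-[u0,v0]+.5)*k).astype(int);cv2.circle(B,tuple(map(int,a)),3,col,-1)
cv2.imwrite("pics/s2.png",B[:,:,::-1])
```

```text
213 253
```

View pics/s2.png

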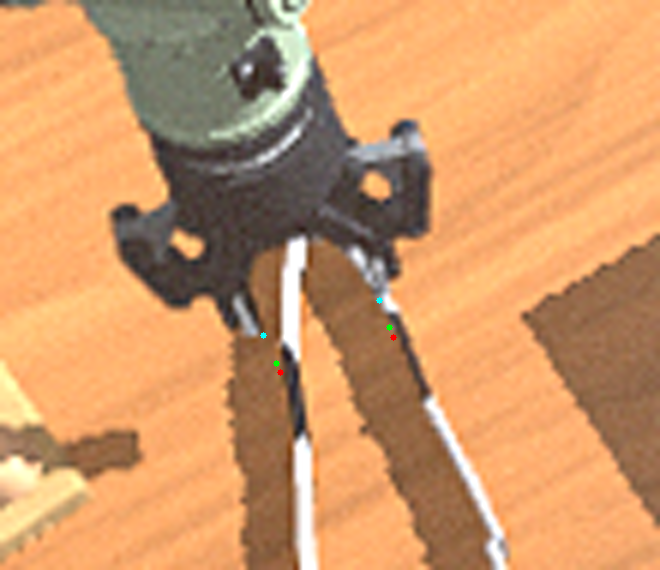

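The scene crop shows the real fingertips at the cyan marks, about 37 mm behind the reported TCP. The wrist view gave the same figure, so the pads closed above the tongs. I have to go about 33 mm lower, and will do it gently while watching the force.

Request:
apply_moves(dp=[[0,0,10],[0,0,15],[0,0,15],[0,0,15],[0,0,12],[0,0,10],[0,0,6],[0,0,5],[0,0,4],[0,0,0]], turn=[[0,0,0],[0,0,0],[0,0,0],[0,0,0],[0,0,0],[0,0,0],[0,0,0],[0,0,0],[0,0,0],[0,0,0]], hand=1)

```text
time: 6.17
ee_pos: [0.4686, -0.3607, -0.023]
ee_rot: [-3.118, 0.381, 0.001]
contact_force: [0.2, 0.1, -0.0]
finger_gap: 0.0857
finger_force: 0.0
```

Request:
apply_moves(dp=[[0,0,3],[0,0,3],[0,0,3],[0,0,0]], turn=[[0,0,0],[0,0,0],[0,0,0],[0,0,0]])

```text
time: 6.5
ee_pos: [0.4686, -0.3607, -0.0316]
ee_rot: [-3.118, 0.381, 0.001]
contact_force: [-0.1, -0.6, -0.1]
finger_gap: 0.0852
finger_force: 0.0
```

Run:
```python
from h import *
print(pose()[0],get_state()["contact_force"])
```

```text
[ 0.46862468 -0.36071834 -0.03161876] [-0.05647966 -0.57664806 -0.08767985]
```

Tool offset confirmed: no contact at z = -0.032. Closing part-way to grip the tongs.

Request:
apply_moves(dp=[[0,0,0],[0,0,0],[0,0,0],[0,0,0],[0,0,0],[0,0,0],[0,0,0]], turn=[[0,0,0],[0,0,0],[0,0,0],[0,0,0],[0,0,0],[0,0,0],[0,0,0]], hand=0.64, squeeze=40)

```text
time: 7.08
ee_pos: [0.4699, -0.3616, -0.03]
ee_rot: [3.117, -0.381, 0.004]
contact_force: [1.0, 1.5, 5.0]
finger_gap: 0.0548
finger_force: 7.9
```

Request:
apply_moves(dp=[[0,0,-4],[0,0,-6],[0,0,-10],[0,0,-15],[0,0,-15],[0,0,-15],[0,0,-15],[0,0,-15],[0,0,-15],[0,0,-8],[0,0,-2],[0,0,0]], turn=[[0,0,0],[0,0,0],[0,0,0],[0,0,0],[0,0,0],[0,0,0],[0,0,0],[0,0,0],[0,0,0],[0,0,0],[0,0,0],[0,0,0]])

```text
time: 8.08
ee_pos: [0.469, -0.361, 0.0894]
ee_rot: [3.118, -0.381, 0.002]
contact_force: [-0.7, -0.3, -2.1]
finger_gap: 0.0546
finger_force: 6.4
```

Run:
```python
from h import *
import pickle
c=camera("wrist");pickle.dump(c,open("w.pkl","wb"));save(c,"pics/w3.png")
print(pose(),get_state()["contact_force"])
```

```text
(array([ 0.4685686 , -0.36065303,  0.08852591]), array([[ 9.70572693e-01, -2.40808045e-01, -3.65188472e-04],
       [-2.40807967e-01, -9.70572750e-01,  2.45070541e-04],
       [-4.13456938e-04, -1.49918481e-04, -9.99999903e-01]]), np.float64(-13.934233344573444)) [ 0.19085071  0.28838797 -1.09729989]
```

View pics/w3.png

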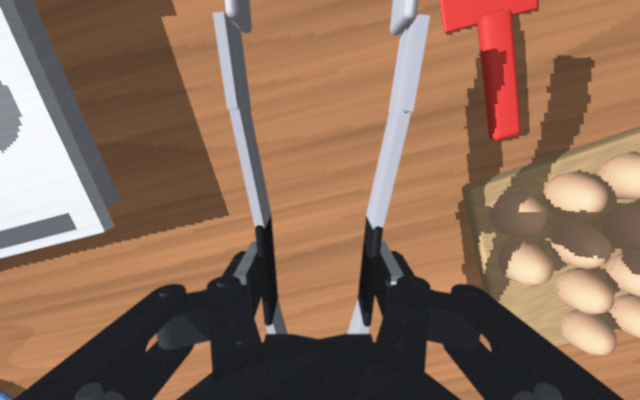

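The tongs are held symmetrically and are clear of the counter. Now the puff's axis, from the contours in both views.

Run:
```python
from h import *
import pickle
for n,(u0,u1,v0,v1) in(("top",(298,326,144,172)),("scene",(328,358,214,244))):
    C=pickle.load(open(n+".pkl","rb"));P=np.array(C["pixels"])[v0:v1,u0:u1];k=8
    P=cv2.resize(P,None,fx=k,fy=k,interpolation=cv2.INTER_CUBIC);h=cv2.cvtColor(P,cv2.COLOR_RGB2HSV)
    m=((h[...,1]>80)&(h[...,0]<28)).astype(np.uint8)
    q=max(cv2.findContours(m,0,1)[0],key=cv2.contourArea)[:,0]
    W=np.array([onz(C,((a+.5)/k-.5+u0,(b+.5)/k-.5+v0),.071)[:2] for a,b in q[::3]])
    r=cv2.minAreaRect((W*1000).astype(np.float32));print(n,r)
    f=np.array([onz(C,((a+.5)/k-.5+u0,(b+.5)/k-.5+v0),.071)[:2] for b,a in np.argwhere(m)[::5]])
    w,V=np.linalg.eigh(np.cov(f.T));print(f.mean(0),V[:,1],np.degrees(np.arctan2(V[1,1],V[0,1])))
```

```text
top ((606.8348999023438, -15.885658264160156), (64.15754699707031, 39.90237808227539), 27.935592651367188)
[ 0.60889556 -0.01791323] [-0.87573631 -0.48278972] -151.13223799872497
scene ((605.8735961914062, -14.552875518798828), (67.91719055175781, 44.5165901184082), 26.31048583984375)
[ 0.60693494 -0.01699518] [-0.90855501 -0.41776523] -155.30642280702435
```

Request:
apply_moves(dp=[[-3,-10,0],[-3,-20,0],[-3,-25,0],[-3,-25,0],[-3,-25,0],[-3,-25,0],[-3,-25,0],[-3,-25,0],[-3,-25,0],[-3,-25,0],[-3,-25,0],[-3,-20,0],[-3,-10,0],[-1,-5,0],[0,0,0]], turn=[[0,0,0],[0,0,0],[0,0,0],[0,0,0],[0,0,0],[0,0,0],[0,0,0],[0,0,0],[0,0,0],[0,0,0],[0,0,0],[0,0,0],[0,0,0],[0,0,0],[0,0,0]])

```text
time: 9.38
ee_pos: [0.4992, -0.0689, 0.0882]
ee_rot: [3.119, -0.379, -0.002]
contact_force: [0.6, 0.3, -1.0]
finger_gap: 0.055
finger_force: 6.4
```

Request:
apply_moves(dp=[[0,0,0],[0,0,0],[0,0,0],[0,0,0],[0,0,0],[0,0,0],[0,0,0],[0,0,0],[0,0,0],[0,0,0],[0,0,0],[0,0,0]], turn=[[0,0,-0.044],[0,0,-0.07],[0,0,-0.08],[0,0,-0.08],[0,0,-0.08],[0,0,-0.08],[0,0,-0.08],[0,0,-0.08],[0,0,-0.07],[0,0,-0.05],[0,0,0],[0,0,0]])

```text
time: 10.38
ee_pos: [0.4997, -0.0707, 0.0885]
ee_rot: [3.056, 0.729, -0.0]
contact_force: [-0.3, 0.1, -1.3]
finger_gap: 0.055
finger_force: 6.4
```

Run:
```python
from h import *
import pickle
p,R,y=pose();print(p,y,get_state()["finger_force"])
C=np.array([.6065,-.0152,0]);d=R.T@(C-[p[0],p[1],0]);print("puff in tool frame",d)
a=camera("top");b=camera("scene");pickle.dump((a,b),open("ab.pkl","wb"))
J=np.array([.6065,-.0152,.071]);P=[]
for c in(a,b):
    u,v=proj(c,[J])[0].round().astype(int);w=28 if c is a else 45
    I=np.array(c["pixels"])[v-w:v+w,u-w:u+w];I=cv2.resize(I,(400,400),interpolation=cv2.INTER_CUBIC);P.append(I);print(u,v)
cv2.imwrite("pics/h.png",np.hstack(P)[:,:,::-1])
```

```text
[ 0.49969985 -0.07070511  0.08854467] 26.827363731280336 6.36620659410255
puff in tool frame [ 1.20354952e-01 -1.33179852e-03 -4.38171530e-05]
310 159
343 229
```

View pics/h.png

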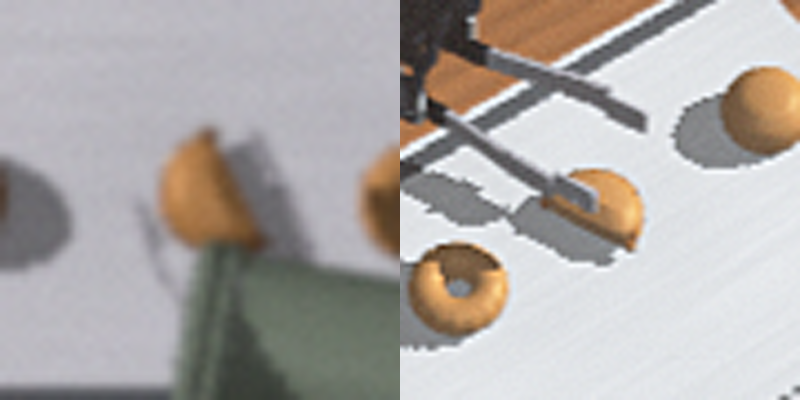

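The scene half shows the tongs open above the puff, with the right tip near scene pixel (342,230) and the left tip near (353,213). The vadai and bun are undisturbed. I check the tongs' height and tilt against these tips before descending.

Run:
```python
from h import *
import pickle
a,b=pickle.load(open("ab.pkl","rb"));p,R,y=pose()
for z in(.10,.11,.12,.13,.14):
    print(z,[proj(b,[[*(p+R@[.135,s,0])[:2],z]])[0].round(1) for s in(.033,-.033)])
```

```text
0.1 [array([342. , 235.5]), array([353.1, 217.6])]
0.11 [array([342.1, 233.7]), array([353.3, 215.8])]
0.12 [array([342.2, 231.9]), array([353.4, 213.9])]
0.13 [array([342.3, 230.1]), array([353.6, 212.1])]
0.14 [array([342.4, 228.3]), array([353.7, 210.2])]
```

Request:
apply_moves(dp=[[0,-1,5],[0,0,8],[0,0,10],[0,0,10],[0,0,9],[0,0,7],[0,0,4],[0,0,3],[0,0,0],[0,0,0]], turn=[[0,0,0],[0,0,0],[0,0,0],[0,0,0],[0,0,0],[0,0,0],[0,0,0],[0,0,0],[0,0,0],[0,0,0]])

```text
time: 11.32
ee_pos: [0.4996, -0.0689, 0.0328]
ee_rot: [3.055, 0.733, 0.0]
contact_force: [-0.2, 1.1, -0.7]
finger_gap: 0.0549
finger_force: 6.4
```

Request:
apply_moves(dp=[[0,0,0],[0,0,0],[0,0,0],[0,0,0],[0,0,0],[0,0,0]], turn=[[0,0,0],[0,0,0],[0,0,0],[0,0,0],[0,0,0],[0,0,0]], hand=0.58)

```text
time: 11.82
ee_pos: [0.4995, -0.0689, 0.0328]
ee_rot: [3.055, 0.733, 0.0]
contact_force: [-0.4, -0.3, -0.9]
finger_gap: 0.05
finger_force: 7.9
```

Request:
apply_moves(dp=[[0,0,0],[0,0,0],[0,0,0],[0,0,0],[0,0,0],[0,0,0],[0,0,0],[0,0,0]], turn=[[0,0,0],[0,0,0],[0,0,0],[0,0,0],[0,0,0],[0,0,0],[0,0,0],[0,0,0]], hand=0.3, squeeze=40)

```text
time: 12.48
ee_pos: [0.4995, -0.0689, 0.0327]
ee_rot: [3.055, 0.733, 0.0]
contact_force: [-0.9, -0.3, 1.2]
finger_gap: 0.0449
finger_force: 44.1
```

Request:
apply_moves(dp=[[0,0,-3],[0,0,-6],[0,0,-8],[0,0,-10],[0,0,-10],[0,0,-10],[0,0,-10],[0,0,-10],[0,0,-8],[0,0,-5],[0,0,0]], turn=[[0,0,0],[0,0,0],[0,0,0],[0,0,0],[0,0,0],[0,0,0],[0,0,0],[0,0,0],[0,0,0],[0,0,0],[0,0,0]])

```text
time: 13.4
ee_pos: [0.5002, -0.069, 0.1141]
ee_rot: [3.054, 0.732, 0.004]
contact_force: [0.4, -0.9, -2.3]
finger_gap: 0.0452
finger_force: 43.8
```

Run:
```python
from h import *
import pickle
for n,(u0,u1,v0,v1) in(("top",(172,234,174,230)),("scene",(384,450,120,172))):
    C=pickle.load(open(n+".pkl","rb"));P=np.array(C["pixels"])[v0:v1,u0:u1];h=cv2.cvtColor(P,cv2.COLOR_RGB2HSV)
    wood=((h[...,0]<25)&(h[...,1]>75));m=(~wood&(h[...,2]>90)).astype(np.uint8)
    m=cv2.morphologyEx(m,cv2.MORPH_OPEN,np.ones((3,3)))
    q=max(cv2.findContours(m,0,1)[0],key=cv2.contourArea)[:,0]
    W=np.array([onz(C,(a+u0,b+v0),.022)[:2] for a,b in q]);(c,r)=cv2.minEnclosingCircle((W*1000).astype(np.float32))
    print(n,c,r,np.bincount(m.ravel()),"touch",(q.min(0),q.max(0)),W.min(0),W.max(0))
p,R,y=pose();print(p,y,R.round(3),get_state()["joint_pos"])
c=camera("wrist");P=[np.array(camera("scene")["pixels"])[130:280,250:450]]
cv2.imwrite("pics/l.png",np.vstack([cv2.resize(P[0],(400,300)),cv2.resize(np.array(c["pixels"]),(400,250))])[:,:,::-1])
```

```text
top (441.0793151855469, 403.98101806640625) 118.08535766601562 [1365 2107] touch (array([0, 2], dtype=int32), array([55, 53], dtype=int32)) [0.36088282 0.29288076] [0.55065365 0.4982686 ]
scene (458.9161376953125, 426.86334228515625) 128.20957946777344 [1302 2130] touch (array([6, 0], dtype=int32), array([65, 47], dtype=int32)) [0.36465089 0.29992025] [0.55000345 0.55255451]
[ 0.50018645 -0.06902479  0.11407464] 26.97520970503714 [[ 0.891  0.454  0.003]
 [ 0.454 -0.891 -0.001]
 [ 0.002  0.002 -1.   ]] [-1.59845115e-01  2.87198521e-01  1.85847987e+00 -1.12259777e-04
  9.93337147e-01  9.40207763e-01]
```

View pics/l.png

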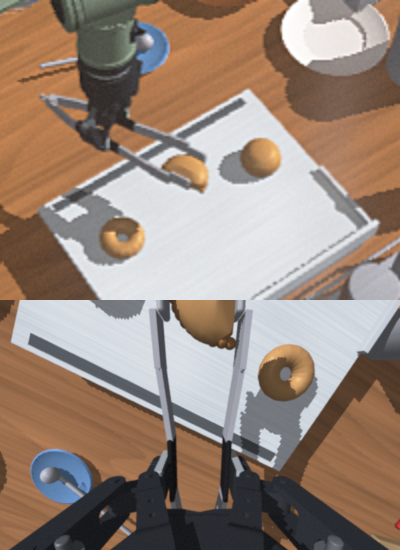

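The puff is held in the tongs and clear of the griddle, with the vadai and bun unmoved. The plate centre is about (0.457,0.381). Carrying it over.

Request:
apply_moves(dp=[[2.2,-5,0],[2.2,-10,0],[2.2,-15,0],[2.2,-20,0],[2.2,-22,0],[2.2,-22,0],[2.2,-22,0],[2.2,-22,0],[2.2,-22,0],[2.2,-22,0],[2.2,-22,0],[2.2,-22,0],[2.2,-22,0],[2.2,-22,0],[2.2,-22,0],[2.2,-22,0],[2.2,-22,0],[2.2,-22,0],[2.2,-20,0],[2.2,-15,0]], turn=[[0,0,0],[0,0,0],[0,0,0],[0,0,0],[0,0,0],[0,0,0],[0,0,0],[0,0,0],[0,0,0],[0,0,0],[0,0,0],[0,0,0],[0,0,0],[0,0,0],[0,0,0],[0,0,0],[0,0,0],[0,0,0],[0,0,0],[0,0,0]])

```text
time: 15.17
ee_pos: [0.3585, 0.303, 0.1122]
ee_rot: [-3.054, -0.735, 0.002]
contact_force: [0.4, -0.3, -1.8]
finger_gap: 0.0451
finger_force: 43.8
```

Request:
apply_moves(dp=[[2,-12,0],[0,-8,0],[0,-5,0],[0,-2,0],[0,0,0],[0,0,0],[0,0,0],[0,0,0],[0,0,0]], turn=[[0,0,0],[0,0,0],[0,0,0],[0,0,0],[0,0,0],[0,0,0],[0,0,0],[0,0,0],[0,0,0]])

```text
time: 15.92
ee_pos: [0.3501, 0.3259, 0.1127]
ee_rot: [3.055, 0.732, -0.0]
contact_force: [-0.5, 0.9, -2.0]
finger_gap: 0.0447
finger_force: 43.8
```

Run:
```python
from h import *
p,R,y=pose();s=get_state();print(p,y,s["finger_force"],p+R@[.12,0,0])
cs=[camera("scene"),camera("top")];X=[p+R@[.12,0,0]];X[0][2]=.154
A=[]
for c,(u0,v0) in zip(cs,((360,90),(155,140))):
    print(proj(c,X))
    P=np.array(c["pixels"]);h=cv2.cvtColor(P,cv2.COLOR_RGB2HSV)[v0:v0+100,u0:u0+100]
    m=((h[...,1]>110)&(h[...,0]>8)&(h[...,0]<22)&(h[...,2]>120)).astype(np.uint8)
    A.append(cv2.resize(P[v0:v0+100,u0:u0+100],(400,400)))
cv2.imwrite("pics/f.png",np.hstack(A)[:,:,::-1])
```

```text
[0.35006745 0.32589078 0.11268334] 26.93093177317562 43.83704960346222 [0.45705383 0.38024071 0.11267423]
[[420.8379248 118.9578767]]
[[194.12985841 199.90788384]]
```

View pics/f.png

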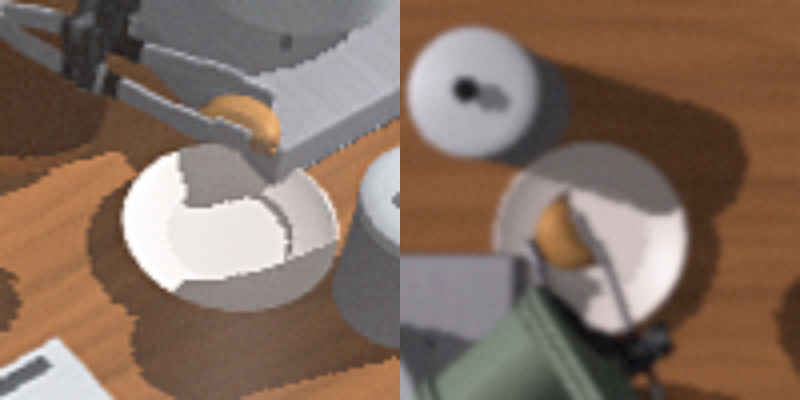

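The scene and top crops show the puff in the tongs, high above the white plate and within about 1 cm of its centre. The pose and grip are steady (44 N).

```bash
python3 -c "
from h import *
print(close_job())"
```

```text
the job is handed in; nothing more can be done
None
```

I handed the job in with the curry puff held still in the tongs, within about 1 cm of the middle of the white plate and about 11 cm above its rim; the last pictures show the vadai, bun and canister undisturbed and nothing else was touched on the way.

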